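# Invert a stain bottle with a click-indexed star wheel and bring it upright

## Robot

A 6-joint arm with a two-finger parallel gripper is mounted at the origin on the work surface. World frame = base frame: x ahead of the robot, y to its left, z up, the work surface at z = 0. Lengths are in mm, angles in rad, forces in N, time in s.
With the tool pointing down it reaches from about 325 to 1000 mm from the base axis. Payload 5.1 kg.
Tool frame: the origin (TCP) lies at the very end of the fingers, on their centre line; the grasp point (between the pads) lies 19 mm behind it; z points along the fingers, y is the line along which they close (so a half turn about z gives the same grasp; the last joint's range is limited). The gripper opens to 85 mm and grips with 20 to 120 N. Pads are 22 mm wide; open, the fingers measure 114 mm over their backs; the gripper's body (76 mm by 85 mm) begins 54 mm behind the grasp point. The pads swing forward as they close: fully open they stand 13 mm farther back than shut.
Start: joints at [-1.385, 0.124, 1.65, -0, 1.367, -0.083], TCP at [172.591, -626.655, 199.822] pointing down, gripper open.
Joint ranges: [-2.61, 2.61], [-1.02, 2.33], [0.03, 2.71], [-1.35, 4.49], [0.32, 2.68], [-2.91, 2.91]. Speed limits (rad/s): [2.57, 2.57, 3.14, 3.14, 3.14, 3.14].

## Interface

Orientations are given as a rotation vector (axis times angle).
In Python, from rig import robot, get_image gives the robot as it stands.
- The arm moves only by the tool arm_command, never from a script. Its arguments are lists of equal length, an entry for each row: "xyz": the shift along the tool's x, y, z in units of 0.025 m (1.0 is 0.025 m), a list of three; "twist": the turn, a rotation vector about the tool's x, y, z in units of 45 degrees (1.0 is 45 degrees), a list of three. In form: {"xyz": [[x, y, z], ...], "twist": [[rx, ry, rz], ...]}. A call has 1 to 20 rows; each row shifts and turns the commanded pose from where the row before left it, along the tool's axes as they then stand; what a row does not reach is not made up. A row lasts 1/12 s, in which the tool goes at most 41.7 mm and 7.16 degrees, less where a joint would pass 70% of its speed; a pose out of reach is approached as far as the arm can. A call with a number of a shift or a turn outside -1 to 1 is refused whole. A call with a gripper value outside its range is refused whole. "jaw" is the opening, from -1 (shut) to 1 (fully open), so that 0 is half open, set as the call begins (left out, the last holds). The fingers move at their own pace and stop on an object; "force" is the grip in N (left out, the last holds). Time passes only in rows, so rows that do not move let the fingers close. It gives the time, the measured TCP pose, the force, the opening and the grip force at its end, in the units of the state.
- robot.get_obs(): the state, without advancing time (a new reading comes with each control period).
- get_image(name): name is "scene" or "top" or "wrist"; returns a dict with "color" (400x640x3 uint8, red, green, blue), "camera_matrix" (3x3 intrinsics, pixels), "R" (3x3) and "t" (3): a world point X has camera coordinates R X + t; the wrist camera has in their place "T_tool_cam" (4x4, takes a point from camera to tool coordinates, whose origin is the TCP and whose axes are the flange's). Camera axes: x right, y down, z forward; pixel columns grow to the right and rows downward; lengths in mm; the calibration is good to about 2 mm. The wrist camera is an equidistant fisheye: a pixel r from the principal point sees the ray r / f radians off the axis. A picture is of the moment at which its call begins: read the wrist's pose just before it. There is no depth.
- robot.job_done(): hands the job in; it is judged then, once.
The state is a dict: "clock": time; "q": joint angles; "joint_velocities": joint speeds; "joint_efforts": joint torques, N m; "position": TCP position; "tcp_rot": TCP orientation; "wrist_force": force on the tool from outside, world axes, zero at the start; "moment": the same for the moment, N m; "grip_width": finger opening in mm; "grip_force": force on a finger pad.
Only numpy, scipy, OpenCV 4.12 (cv2) and the standard library are available. Lean on these libraries where they do the work, as an engineer would, in place of code of your own. Each camera call takes 0.05 s, during which the arm holds its last target. There are 200 camera calls.

## Task

Mix the closed stain bottle in the hand tumbler: push the orange paddles of the star wheel so that their tops travel the way the red arrow points (away from the robot), exactly three clicks, so that the bottle hangs upside down, and take your hand off it for at least three seconds. Then push it three more clicks the same way so that the bottle stands upright again, and let go. Do not turn it past upright, do not touch the bottle itself, and leave the jar, the tub and the slide rack where they are.

Things in the scene. Friction and masses are not known exactly. Their poses are not given: they have to be found in the camera images.
- stand: tumbler's bolted-down grey base, 200 (its x) x 290 (its y) x 18 mm; origin under its centre. +x points away from the robot within about 20 degrees, as does the red arrow on it. Two uprights 46 x 14 mm at y = +-70 mm, 152 mm tall, carry an axle along y, 135 mm above the table. Grey detent drum, radius 34 mm, on the axle from y = -77 to -105 mm.
- hub (a point): star wheel's fixed centre on the axle, stand's y = -135 mm, 135 mm up. Hub radius 24 mm; six orange paddles 60 degrees apart, 9 mm thick, 24 mm wide along the axle, round ends (12 mm) reaching 88 mm out. Their angle on the axle differs every run and is not given. It never slips: they stand alike after each click. A paddle lying flatter than 45 degrees jams if pushed level: follow its circle.
- carrier (a joint): turn of axle, wheel and bottle, rad: 0 at the start, growing as paddle tops go along the stand's +x. A detent holds every 60 degrees: 1 click = 1.05, upside down = 3.14, upright again = 6.28. It resists with up to 0.4 N m (5 to 8 N at a paddle) till half-way (30 degrees), then snaps by itself to the next position and stops there. No end stops.
- bottle: amber bottle, blue screw cap, white label, 66 mm in diameter, 160 mm long, clamped to the axle between the uprights, not removable. Origin on the axle at mid-length; z points to the cap. Its ends sweep a circle of radius 87 mm about the axle.
- stain_jar: bystander: brown jar with white cap and a blue label, 72 mm in diameter, 85 mm tall. Origin: centre of the underside.
- tub: bystander: white plastic tub, open at the top, 96 mm across the rim, 100 mm tall. Origin: centre of the underside.
- slide_rack: bystander: black plastic slide rack, 85 by 100 by 50 mm. Origin: centre of the underside.

How it is judged:
By the outcome, as a careful person would: the job done as asked, in the order asked, and still so for the second after the job is handed in, with the robot touching nothing.
It also fails if it takes over 72 s, if anything falls off the work surface, if the arm or the gripper's body presses on something with over 40 N, if the wrist force passes 120 N, or if a joint passes its speed limit or range.

## Working session

There is one attempt and no reset: what is moved stays moved. The work goes in short steps, Python scripts to look and compute and a tool call to move; the robot and the scene stay as the last step left them, time stands still between calls to the robot, and variables do not carry over. Pictures are saved under pics/ and viewed, at most 10 in all, crops included, and the job is handed in when it is done.

Besides the shell and the picture viewer there is one more tool, called after "Call:" by a JSON object that holds its "fn" and its "kwargs", one argument or row to a line. arm_command: Moves the arm, as the interface text tells. Shifts and turns lie within -1 to 1; 1 stands for 0.025 m of shift or 45 degrees of turn. Its arguments: {"type":"object","properties":{"xyz":{"type":"array"},"twist":{"type":"array"},"jaw":{"type":"number"},"force":{"type":"number"}},"required":["xyz","twist"]}

```bash
mkdir -p pics; python3 - <<'E'
from rig import robot,get_image
import cv2,numpy as np
o=robot.get_obs();print(o)
for n in("scene","top"):
    d=get_image(n);cv2.imwrite(f"pics/{n}0.png",d["color"][:,:,::-1]);np.savez(f"{n}.npz",**d)
    print(n,d["camera_matrix"],d["R"],d["t"])
E
```

```text
{'clock': 0.0, 'q': array([-1.38461616e+00,  1.24507344e-01,  1.65172238e+00, -1.67536890e-05,
        1.36748824e+00, -8.25667755e-02]), 'joint_velocities': array([-0.00028662, -0.00110832,  0.00087502,  0.00092681,  0.00212584,
       -0.00027185]), 'joint_efforts': array([ 1.08110180e-03, -4.23612392e+01, -3.65448511e+01,  3.02670776e-05,
        6.97725423e-03, -1.78174510e-06]), 'position': array([ 172.44893725, -625.98469928,  198.52304526]), 'tcp_rot': array([-3.11116944e+00, -4.20598516e-01,  1.98475868e-04]), 'wrist_force': array([ 0.97414041, -0.08029911,  0.80850175]), 'moment': array([-0.01365907, -0.01179533,  0.02355547]), 'grip_force': 0.0, 'grip_width': 85.86181611039807}
scene [[501.67049833   0.         324.70723744]
 [  0.         501.67049833 205.05551815]
 [  0.           0.           1.        ]] [[-0.72303667  0.69050875  0.02038731]
 [ 0.43807757  0.48113375 -0.75934074]
 [-0.53414044 -0.54009997 -0.65037374]] [ 373.91258403 -174.913451   1923.61320275]
top [[447.07045925   0.         316.80990394]
 [  0.         447.07045925 203.31315142]
 [  0.           0.           1.        ]] [[-1.21220703e-01 -9.92625312e-01 -7.28485058e-04]
 [-9.71807530e-01  1.18827860e-01 -2.03642002e-01]
 [ 2.02226770e-01 -2.39776793e-02 -9.79045149e-01]] [  83.28901949  560.9128464  1069.05437911]
```

View pics/scene0.png

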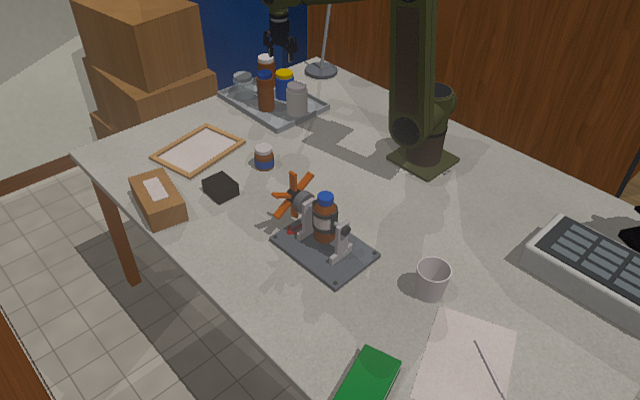

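View pics/top0.png

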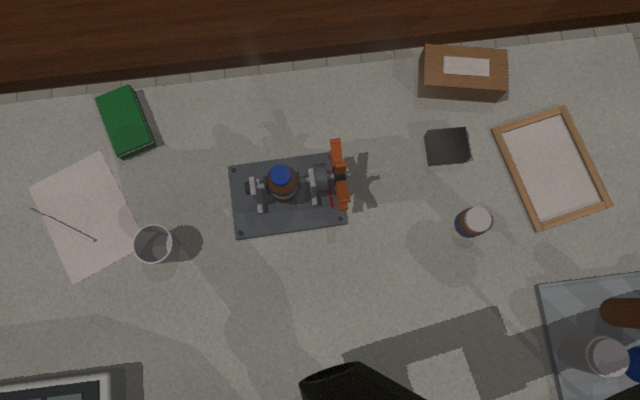

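The top view shows the stand's base with corners near (229,165), (237,239), (348,224), and the wheel at about (340,175). The jar is at about (473,222), the rack at (447,146) and the tub at (153,244). In the scene view the wheel is near (292,195). Next I'll enlarge both.

```bash
python3 - <<'E'
import cv2,numpy as np
a=np.load("top.npz")["color"][125:250,215:390,::-1]; b=np.load("scene.npz")["color"][160:295,255:395,::-1]
a=cv2.resize(a,None,fx=4,fy=4,interpolation=2);b=cv2.resize(b,None,fx=4,fy=4,interpolation=2)
b=np.clip(b.astype(float)*1.4,0,255).astype(np.uint8);a=np.clip(a.astype(float)*1.6,0,255).astype(np.uint8)
cv2.imwrite("pics/a1.png",a);cv2.imwrite("pics/b1.png",b)
E
```

```text
(no output)
```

View pics/a1.png

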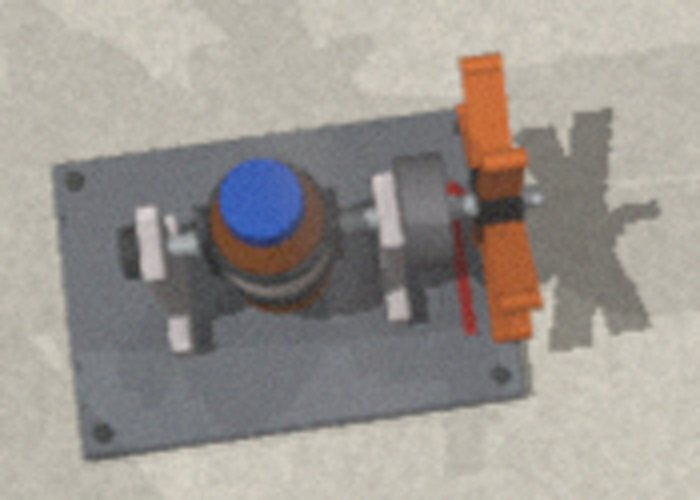

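View pics/b1.png

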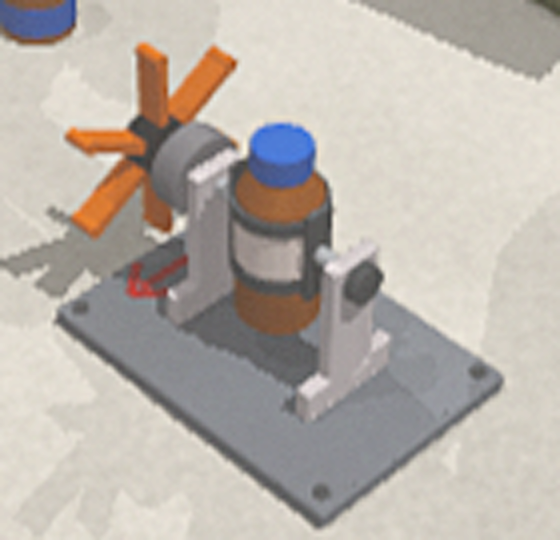

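The enlarged views show the base corners clearly and all six paddles. I'll fit the stand pose from the corners, and the paddle phase from the orange masks.

```bash
cat > h.py <<'E'
import numpy as np,cv2
from scipy.optimize import least_squares
C={n:dict(np.load(n+".npz")) for n in("top","scene")}
def proj(d,X):
    c=np.asarray(X)@d["R"].T+d["t"];p=c@d["camera_matrix"].T;return p[:,:2]/p[:,2:]
def world(s,P):
    c,n=np.cos(s[2]),np.sin(s[2]);P=np.asarray(P,float)
    return np.c_[s[0]+c*P[:,0]-n*P[:,1],s[1]+n*P[:,0]+c*P[:,1],P[:,2]]
def paddles(s,phi,dims=(20,88)):
    out=[]
    for k in range(6):
        a=phi+k*np.pi/3;r=np.array([np.sin(a),0,np.cos(a)]);t=np.array([np.cos(a),0,-np.sin(a)])
        out.append(world(s,[np.array([0,-135,135])+q*r+w*t+np.array([0,h,0]) for q in dims for w in(-4.5,4.5) for h in(-12,12)]))
    return out
def mask(img,d,lo=1.0):
    h=cv2.cvtColor(img,cv2.COLOR_RGB2HSV);return ((h[...,0]>5)&(h[...,0]<16)&(h[...,1]>180)&(h[...,2]>90)).astype(np.uint8)
def iou(n,img,s,phi):
    d=C[n];m=np.zeros(img.shape[:2],np.uint8)
    for P in paddles(s,phi):cv2.fillConvexPoly(m,cv2.convexHull(proj(d,P).astype(np.float32)).round().astype(np.int32),1)
    c=proj(d,world(s,[[0,-135,135]]))[0].astype(int);w=np.zeros_like(m);cv2.circle(w,tuple(int(v) for v in c),45,1,-1)
    o=mask(img,d)*w;return (o&m).sum()/max(1,(o|m).sum())
def phase(imgs,s):
    g=np.radians(np.arange(0,60,1));f=[sum(iou(n,i,s,p) for n,i in imgs.items()) for p in g];return np.degrees(g[np.argmax(f)]),max(f),f
E
python3 - <<'E'
from h import *
T=[([100,145,18],(228,165.75)),([-100,145,18],(236,239)),([-100,-145,18],(347,223))]
S=[([100,-145,18],(269.3,238.5)),([100,145,18],(335,289)),([-100,145,18],(380.7,254.5))]
def f(s,L=None):
    return np.concatenate([(proj(C[n],world(s,[p]))[0]-q) for n,l in(("top",T),("scene",S)) for p,q in l])
r=least_squares(f,[600,0,0]);s=r.x;print(s,np.degrees(s[2]),r.fun.round(1))
print("hub",world(s,[[0,-135,135]]))
im={n:C[n]["color"] for n in C}
for k in im:print(k,phase({k:im[k]},s)[:2])
p,b,ff=phase(im,s);print(p,b)
np.save("s.npy",s)
def back(d,uv,z):
    ray=d["R"].T@np.linalg.inv(d["camera_matrix"])@np.array([*uv,1]);o=-d["R"].T@d["t"];return o+ray*(z-o[2])/ray[2]
print("jar",back(C["top"],(478,220),85),"rack",back(C["top"],(447,146),50),"tub",back(C["top"],(153,244),100))
E
```

```text
[6.09997370e+02 9.08352642e+01 2.60055927e-02] 1.4900107034810068 [-1.1 -0.3 -0.8  0.5 -0.3  0.1 -1.7 -1.5 -0.2  0.1  0.  -1.3]
hub [[613.50772923 -44.11908875 135.        ]]
top (np.float64(46.0), np.float64(0.1678082191780822))
scene (np.float64(2.0), np.float64(0.3076923076923077))
58.00000000000001 0.4687657834521347
jar [ 472.28076265 -369.82313779   85.        ] rack [ 678.77103089 -340.95741564   50.        ] tub [507.29828941 414.56212963 100.        ]
```

```bash
python3 - <<'E'
from h import *
s=np.load("s.npy")
im={n:C[n]["color"] for n in C}
for n,p in(("top",(339,185)),("top",(335,145)),("scene",(293,179)),("scene",(281,210))):
    print(n,cv2.cvtColor(im[n],cv2.COLOR_RGB2HSV)[p[1],p[0]])
for n in im:print(n,mask(im[n],0).sum(),proj(C[n],world(s,[[0,-135,135]])))
def mask2(img,d,lo=1):
    h=cv2.cvtColor(img,cv2.COLOR_RGB2HSV);return ((h[...,0]>3)&(h[...,0]<18)&(h[...,1]>150)&(h[...,2]>70)).astype(np.uint8)
import h;h.mask=mask2
for k in im:
    r=h.phase({k:im[k]},s);print(k,r[:2],np.round(r[2][::4],2))
# side by side overlay
out=[]
for n,(x,y) in(("top",(300,125)),("scene",(255,160))):
    i=im[n][y:y+90,x:x+90,::-1].repeat(4,0).repeat(4,1).copy()
    for k in range(3):pass
    r=h.phase({n:im[n]},s)
    for P in paddles(s,np.radians(r[0])):
        q=((proj(C[n],P)+.5-[x,y])*4).astype(np.float32);cv2.polylines(i,[cv2.convexHull(q).astype(np.int32)],True,(0,255,0),1)
    m=mask2(im[n],0)[y:y+90,x:x+90].repeat(4,0).repeat(4,1)*255
    out.append(np.hstack([i]))
cv2.imwrite("pics/o1.png",np.hstack(out))
E
```

```text
top [ 10 180 105]
top [ 10 179 124]
scene [ 10 141 101]
scene [ 13 194 158]
top 151 [[338.95888669 174.67358838]]
scene 704 [[292.81513762 195.26810219]]
top (np.float64(46.0), np.float64(0.6778149386845039)) [0.66 0.66 0.66 0.65 0.63 0.62 0.62 0.62 0.62 0.62 0.63 0.67 0.66 0.64
 0.67]
scene (np.float64(59.00000000000001), np.float64(0.4297674418604651)) [0.43 0.41 0.33 0.27 0.22 0.2  0.17 0.15 0.16 0.18 0.2  0.23 0.27 0.34
 0.42]
```

View pics/o1.png

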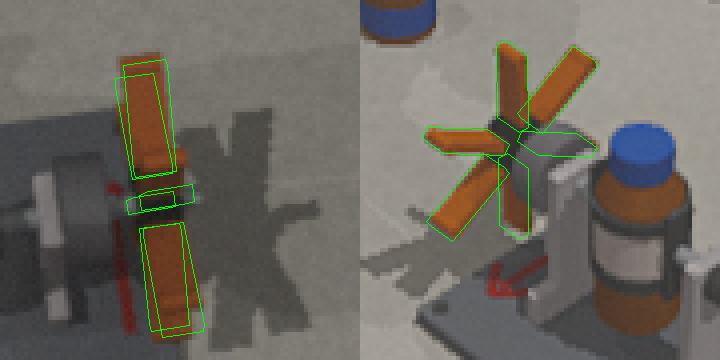

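The scene-view overlay fits well at a phase of about -1°. The top view agrees: the upright paddle's tip sits at about (337,164), as parallax predicts for phase 0. So at each rest position one paddle points straight up. My plan is to shut the gripper, come down behind that paddle and push it along +x by about 36°. Then I lift, go back and repeat.

Call:
{"fn": "arm_command", "kwargs": {
  "xyz": [
    [0,0,-0.6],
    [0,0,-0.6],
    [0,0,-0.6],
    [0,0,-0.6],
    [0,0,0],
    [0,0,0]
  ],
  "twist": [
    [0,0,0.077],
    [0,0,0.077],
    [0,0,0.077],
    [0,0,0.077],
    [0,0,0],
    [0,0,0]
  ],
  "jaw": -1,
  "force": 40
}}

```text
clock: 0.6
position: [172.7, -626.9, 260.3]
tcp_rot: [3.14, 0.045, 0.0]
wrist_force: [0.0, 0.2, -0.0]
grip_width: 12.2
grip_force: 0.0
```

Call:
{"fn": "arm_command", "kwargs": {
  "xyz": [
    [0.3,-0.4,0],
    [0.7,-0.96,0],
    [0.7,-0.96,0],
    [0.7,-0.96,0],
    [0.7,-0.96,0],
    [0.7,-0.96,0],
    [0.7,-0.96,0],
    [0.7,-0.96,0],
    [0.7,-0.96,0],
    [0.7,-0.96,0],
    [0.7,-0.96,0],
    [0.7,-0.96,0],
    [0.7,-0.96,0],
    [0.7,-0.96,0],
    [0.7,-0.96,0],
    [0.7,-0.96,0],
    [0.7,-0.96,0],
    [0.7,-0.96,0],
    [0.3,-0.4,0],
    [0,0,0]
  ],
  "twist": [
    [0,0,0],
    [0,0,0],
    [0,0,0],
    [0,0,0],
    [0,0,0],
    [0,0,0],
    [0,0,0],
    [0,0,0],
    [0,0,0],
    [0,0,0],
    [0,0,0],
    [0,0,0],
    [0,0,0],
    [0,0,0],
    [0,0,0],
    [0,0,0],
    [0,0,0],
    [0,0,0],
    [0,0,0],
    [0,0,0]
  ]
}}

```text
clock: 2.27
position: [473.7, -187.7, 258.2]
tcp_rot: [-3.14, -0.05, 0.003]
wrist_force: [0.4, -0.3, -0.6]
grip_width: 0.1
grip_force: 0.0
```

Call:
{"fn": "arm_command", "kwargs": {
  "xyz": [
    [0.56,-0.78,0],
    [0.56,-0.78,0],
    [0.56,-0.78,0],
    [0.56,-0.78,0],
    [0.56,-0.78,0],
    [0.56,-0.78,0],
    [0.56,-0.78,0],
    [0,0,0],
    [0,0,0]
  ],
  "twist": [
    [0,0,0],
    [0,0,0],
    [0,0,0],
    [0,0,0],
    [0,0,0],
    [0,0,0],
    [0,0,0],
    [0,0,0],
    [0,0,0]
  ]
}}

```text
clock: 3.02
position: [567.2, -51.6, 258.7]
tcp_rot: [3.141, 0.044, -0.004]
wrist_force: [-0.4, 0.2, -0.6]
grip_width: -0.2
grip_force: 0.0
```

```bash
python3 - <<'E'
from rig import robot,get_image
import cv2,numpy as np
o=robot.get_obs();print(o["position"],o["tcp_rot"])
d=get_image("wrist");print(d["camera_matrix"],d["T_tool_cam"])
b=get_image("scene")["color"][150:290,245:385];w=d["color"]
b=cv2.resize(b,(400,400));cv2.imwrite("pics/w2.png",np.hstack([cv2.resize(w,(400,250)),np.zeros((250,0,3),np.uint8)])[:,:,::-1]) if 0 else cv2.imwrite("pics/w2.png",cv2.resize(np.hstack([w,b]),(800,308))[:,:,::-1])
E
```

```text
[567.20140761 -51.6027474  258.71523057] [ 3.14090439  0.04410137 -0.00350527]
[[309.70691629   0.         316.39945252]
 [  0.         309.70691629 201.48616218]
 [  0.           0.           1.        ]] [[ 9.14158865e-05 -9.65318132e-01 -2.61076416e-01  6.64612137e+01]
 [ 9.99999079e-01 -2.65374470e-04  1.33135959e-03 -9.47031892e-02]
 [-1.35446857e-03 -2.61076297e-01  9.65317219e-01 -1.72204981e+02]
 [ 0.00000000e+00  0.00000000e+00  0.00000000e+00  1.00000000e+00]]
```

View pics/w2.png

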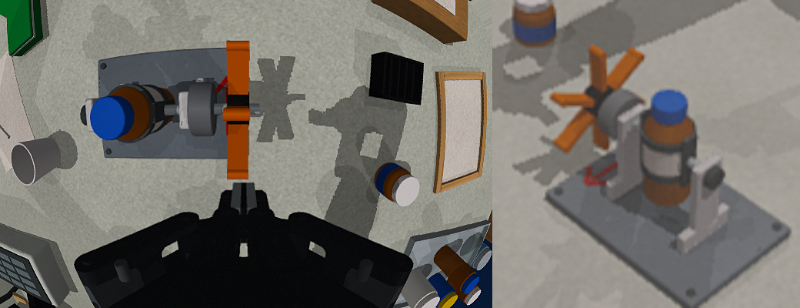

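The wrist view shows the closed fingertips at about (243,185), in line with the wheel's plane near (237,110). The scene view still shows one paddle pointing up. I'll go down behind it and push.

Call:
{"fn": "arm_command", "kwargs": {
  "xyz": [
    [0.14,-0.05,-0.0],
    [0.14,-0.05,0.55],
    [0.14,-0.05,0.55],
    [0.14,0,0.55],
    [0,0,0.55],
    [0,0,0.55],
    [0,0,0],
    [0,0,0]
  ],
  "twist": [
    [0,0,0],
    [0,0,0],
    [0,0,0],
    [0,0,0],
    [0,0,0],
    [0,0,0],
    [0,0,0],
    [0,0,0]
  ]
}}

```text
clock: 3.78
position: [580.6, -47.0, 189.1]
tcp_rot: [-3.141, -0.042, 0.005]
wrist_force: [0.6, -0.5, 0.1]
grip_width: -0.1
grip_force: 0.0
```

Call:
{"fn": "arm_command", "kwargs": {
  "xyz": [
    [0.2,0,0],
    [0.2,0,0],
    [0.2,0,0],
    [0.2,0,0],
    [0.2,0,0],
    [0.2,0,0],
    [0,0,0],
    [0,0,0]
  ],
  "twist": [
    [0,0,0],
    [0,0,0],
    [0,0,0],
    [0,0,0],
    [0,0,0],
    [0,0,0],
    [0,0,0],
    [0,0,0]
  ]
}}

```text
clock: 4.45
position: [612.3, -46.4, 191.4]
tcp_rot: [3.141, 0.042, 0.001]
wrist_force: [-0.0, -0.7, 1.9]
grip_width: -0.2
grip_force: 0.7
```

```bash
cat >> h.py <<'E'
def mask(img,d,lo=1):
    h=cv2.cvtColor(img,cv2.COLOR_RGB2HSV);return ((h[...,0]>3)&(h[...,0]<18)&(h[...,1]>130)&(h[...,2]>70)).astype(np.uint8)
E
cat > look.py <<'E'
from h import *;from rig import robot,get_image
import sys
s=np.load("s.npy");o=robot.get_obs();d=get_image("scene")["color"]
r=phase({"scene":d},s);print(o["clock"],o["position"].round(1),o["wrist_force"].round(1),"phase",r[0],round(r[1],2),np.round(r[2][::5],2))
# bottle: blue cap centroid
h=cv2.cvtColor(d,cv2.COLOR_RGB2HSV)[150:290,270:370];m=(h[...,0]>105)&(h[...,0]<125)&(h[...,1]>150)
y,x=np.nonzero(m);print("cap px",len(x),x.mean()+270 if len(x) else 0,y.mean()+150 if len(x) else 0)
for a in range(0,360,60):
    p=np.radians(a);print(a,proj(C["scene"],world(s,[[80*np.sin(p),0,135+80*np.cos(p)]]))[0].round(),end=" ")
if len(sys.argv)>1:cv2.imwrite(sys.argv[1],cv2.resize(d[150:290,245:385],(560,560))[:,:,::-1])
E
python3 look.py
```

```text
4.45 [612.3 -46.4 191.4] [-0.  -0.7  1.9] phase 59.00000000000001 0.49 [0.49 0.43 0.33 0.25 0.21 0.17 0.17 0.2  0.23 0.28 0.35 0.45]
cap px 133 323.01503759398497 194.38345864661653
0 [325. 195.] 60 [307. 217.] 120 [307. 238.] 180 [324. 236.] 240 [340. 216.] 300 [341. 195.]
```

```bash
python3 look.py pics/s3.png; python3 - <<'E'
from h import *
s=np.load("s.npy")
print((proj(C["scene"],[[612.3,-46.4,191.4],[613.5,-44.1,223]])-[245,150])*4)
E
```

```text
4.5 [612.1 -46.4 191.5] [0.  0.6 2.1] phase 59.00000000000001 0.5 [0.49 0.42 0.32 0.25 0.21 0.17 0.17 0.2  0.23 0.28 0.36 0.45]
cap px 135 322.6740740740741 194.33333333333334
0 [325. 195.] 60 [307. 217.] 120 [307. 238.] 180 [324. 236.] 240 [340. 216.] 300 [341. 195.] [[188.89555222 120.57949684]
 [188.77592998  88.63364722]]
```

View pics/s3.png

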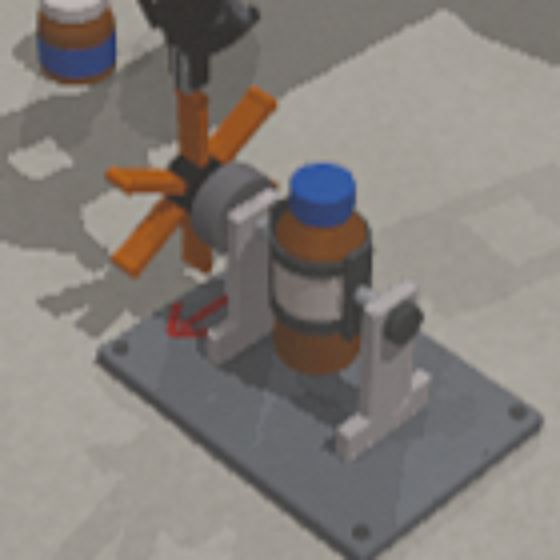

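The cap is still at the top, and the paddle hides the fingertips at about (192,90) in the crop, so the fingers are still behind it without contact. The wheel is a little farther away than I fitted. I'll advance in small steps.

Call:
{"fn": "arm_command", "kwargs": {
  "xyz": [
    [0.2,0,0],
    [0.2,0,0],
    [0,0,0],
    [0,0,0]
  ],
  "twist": [
    [0,0,0],
    [0,0,0],
    [0,0,0],
    [0,0,0]
  ]
}}

```text
clock: 4.88
position: [622.0, -46.1, 191.2]
tcp_rot: [3.141, 0.042, 0.0]
wrist_force: [-0.6, 0.0, 2.7]
grip_width: 0.1
grip_force: 1.2
```

```bash
python3 look.py
```

```text
4.8833 [622.  -46.1 191.2] [-0.6  0.   2.7] phase 4.0 0.49 [0.45 0.47 0.39 0.3  0.24 0.19 0.18 0.18 0.2  0.24 0.3  0.38]
cap px 137 321.5839416058394 194.96350364963504
0 [325. 195.] 60 [307. 217.] 120 [307. 238.] 180 [324. 236.] 240 [340. 216.] 300 [341. 195.]
```

Call:
{"fn": "arm_command", "kwargs": {
  "xyz": [
    [0.2,0,0],
    [0.2,0,0],
    [0.2,0,0],
    [0.2,0,0],
    [0,0,0],
    [0,0,0]
  ],
  "twist": [
    [0,0,0],
    [0,0,0],
    [0,0,0],
    [0,0,0],
    [0,0,0],
    [0,0,0]
  ]
}}

```text
clock: 5.43
position: [641.8, -45.5, 190.6]
tcp_rot: [-3.141, -0.042, 0.001]
wrist_force: [0.4, 0.5, -0.1]
grip_width: -0.3
grip_force: 0.0
```

```bash
python3 look.py
```

```text
5.4333 [641.8 -45.5 190.6] [ 0.4  0.5 -0.1] phase 59.00000000000001 0.5 [0.49 0.43 0.33 0.25 0.21 0.17 0.18 0.2  0.23 0.28 0.35 0.45]
cap px 134 323.82835820895525 195.04477611940297
0 [325. 195.] 60 [307. 217.] 120 [307. 238.] 180 [324. 236.] 240 [340. 216.] 300 [341. 195.]
```

The wheel returned to 0, so the finger slipped past the paddle. I'll look again before moving.

View pics/m4.png

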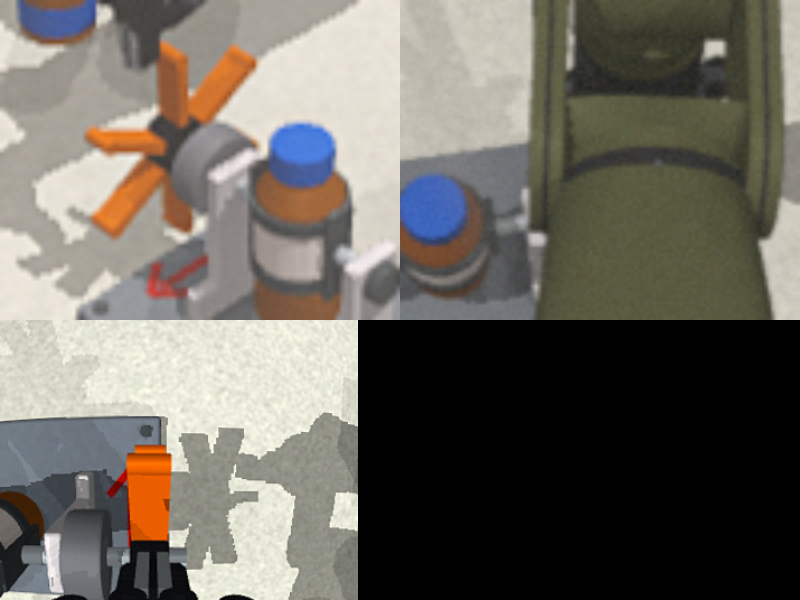

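The scene crop shows the dark fingertips ending near (140,65), where the TCP should project to (139,98). Either the tips are pale grey, or they sit about 30 mm higher than I assumed. A pixel check along that column will tell.

```bash
python3 - <<'E'
from rig import get_image
from h import *
b=get_image("scene")["color"];np.save("now.npy",b)
for r in range(166,192,2):print(r,b[r,278:292:2].sum(1)//3, C["scene"]["color"][r,278:292:2].sum(1)//3)
for z in(190,200,210,220,230):print(z,proj(C["scene"],[[641.8,-45.5,z],[641.8,-31,z],[641.8,-60,z]]).round(1).tolist())
E
```

```text
166 [96 71 56 50 52 50 48] [136 134 143 143 146 144 144]
168 [98 81 83 55 49 49 90] [140 146 145 145 145 145 146]
170 [106  76  73  72  49  46 105] [147 147 144 143 144 148 135]
172 [106  86  72  70  46  49  89] [147 146 144 147 147 128  87]
174 [107 101  61  70  51  45  66] [149 150 147 147 145 158  65]
176 [106 109  80  76  56 106  68] [148 149 147 147 146 155  63]
178 [105 106 108 102 105 107  67] [147 148 147 148 144 152  71]
180 [106 104 106 106 105 109  66] [146 146 148 145 147 157  69]
182 [111 107 106 105 102 107  70] [153 149 147 145 143 154  71]
184 [117 113 109 105 102 106  67] [159 154 149 147 143 153  74]
186 [115 117 117 115 112 141  79] [154 156 157 157 156 163  76]
188 [114 110 134 137 165 162  66] [157 154 154 156 157 156  68]
190 [140 167 165 163 166  52  48] [159 158 160 159 161  54  51]
190 [[284.9, 184.8], [288.1, 187.0], [281.7, 182.5]]
200 [[284.8, 182.1], [288.0, 184.4], [281.6, 179.9]]
210 [[284.7, 179.4], [287.9, 181.7], [281.5, 177.2]]
220 [[284.5, 176.7], [287.8, 178.9], [281.3, 174.5]]
230 [[284.4, 173.9], [287.7, 176.2], [281.2, 171.7]]
```

The tip ends at row 177, so it is really at z≈218 when the reading says 190, and it only brushed over the paddle's tip at 223. I'll lift, go back and come down about 28 mm deeper.

Call:
{"fn": "arm_command", "kwargs": {
  "xyz": [
    [0,0,-0.6],
    [0,0,-0.6],
    [0,0,-0.4],
    [-0.6,0,0],
    [-0.8,0,0],
    [-0.8,0,0],
    [-0.5,0,0],
    [0,0,0.5],
    [0,0,0.7],
    [0,0,0.8],
    [0,0,0.7],
    [0,0,0],
    [0,0,0]
  ],
  "twist": [
    [0,0,0],
    [0,0,0],
    [0,0,0],
    [0,0,0],
    [0,0,0],
    [0,0,0],
    [0,0,0],
    [0,0,0],
    [0,0,0],
    [0,0,0],
    [0,0,0],
    [0,0,0],
    [0,0,0]
  ]
}}

```text
clock: 6.77
position: [574.0, -47.3, 162.9]
tcp_rot: [-3.141, -0.042, 0.003]
wrist_force: [0.1, 0.8, 0.6]
grip_width: 0.3
grip_force: 0.0
```

```bash
python3 look.py; python3 - <<'E'
from rig import get_image
from h import *
d=get_image("wrist")["color"];print([(r,d[r,310:326:4].sum(1)//3) for r in range(220,262,3)])
E
```

```text
6.7667 [574.  -47.3 162.9] [0.1 0.8 0.6] phase 59.00000000000001 0.5 [0.49 0.43 0.33 0.25 0.21 0.17 0.17 0.19 0.22 0.28 0.35 0.45]
cap px 135 323.0148148148148 194.38518518518518
0 [325. 195.] 60 [307. 217.] 120 [307. 238.] 180 [324. 236.] 240 [340. 216.] 300 [341. 195.] [(220, array([74, 79, 48, 48], dtype=uint64)), (223, array([74, 78, 49, 49], dtype=uint64)), (226, array([75, 63, 48, 48], dtype=uint64)), (229, array([75, 45, 48, 48], dtype=uint64)), (232, array([77, 49, 48, 48], dtype=uint64)), (235, array([81, 43, 51, 49], dtype=uint64)), (238, array([53,  7,  1, 54], dtype=uint64)), (241, array([54, 11,  7, 54], dtype=uint64)), (244, array([53,  4,  9, 56], dtype=uint64)), (247, array([52,  2,  5, 55], dtype=uint64)), (250, array([54,  1,  6, 54], dtype=uint64)), (253, array([55,  1, 10, 54], dtype=uint64)), (256, array([53,  4,  7, 56], dtype=uint64)), (259, array([55,  3,  6, 56], dtype=uint64))]
```

Call:
{"fn": "arm_command", "kwargs": {
  "xyz": [
    [0.3,0,0],
    [0.3,0,0],
    [0.3,0,0],
    [0.3,0,0],
    [0.2,0,0],
    [0,0,0],
    [0,0,0]
  ],
  "twist": [
    [0,0,0],
    [0,0,0],
    [0,0,0],
    [0,0,0],
    [0,0,0],
    [0,0,0],
    [0,0,0]
  ]
}}

```text
clock: 7.45
position: [609.5, -46.6, 163.9]
tcp_rot: [3.141, 0.042, -0.0]
wrist_force: [-3.4, -1.0, 3.9]
grip_width: -0.1
grip_force: 2.1
```

```bash
python3 look.py
```

```text
7.45 [609.5 -46.6 163.9] [-3.4 -1.   3.9] phase 10.0 0.5 [0.32 0.43 0.5  0.45 0.35 0.27 0.23 0.19 0.17 0.18 0.21 0.27]
cap px 152 320.1118421052632 197.10526315789474
0 [325. 195.] 60 [307. 217.] 120 [307. 238.] 180 [324. 236.] 240 [340. 216.] 300 [341. 195.]
```

Call:
{"fn": "arm_command", "kwargs": {
  "xyz": [
    [0.3,0,0],
    [0.3,0,0],
    [0.3,0,0],
    [0.1,0,0],
    [0,0,0],
    [0,0,0]
  ],
  "twist": [
    [0,0,0],
    [0,0,0],
    [0,0,0],
    [0,0,0],
    [0,0,0],
    [0,0,0]
  ]
}}

```text
clock: 8.0
position: [634.5, -45.7, 163.7]
tcp_rot: [-3.141, -0.042, -0.002]
wrist_force: [-0.7, -0.5, 0.4]
grip_width: -0.0
grip_force: 0.0
```

```bash
python3 look.py
```

```text
8.0 [634.5 -45.7 163.7] [-0.7 -0.5  0.4] phase 41.0 0.54 [0.24 0.19 0.17 0.17 0.2  0.25 0.32 0.43 0.54 0.5  0.41 0.31]
cap px 178 312.4438202247191 208.57865168539325
0 [325. 195.] 60 [307. 217.] 120 [307. 238.] 180 [324. 236.] 240 [340. 216.] 300 [341. 195.]
```

It has passed half-way and is snapping over. I'll let it settle and check.

Call:
{"fn": "arm_command", "kwargs": {
  "xyz": [
    [0,0,0],
    [0,0,0],
    [0,0,0],
    [0,0,0]
  ],
  "twist": [
    [0,0,0],
    [0,0,0],
    [0,0,0],
    [0,0,0]
  ]
}}

```text
clock: 8.38
position: [634.1, -45.8, 163.7]
tcp_rot: [3.141, 0.042, 0.0]
wrist_force: [0.8, -0.1, 0.0]
grip_width: 0.2
grip_force: 0.0
```

```bash
python3 look.py
```

```text
8.3833 [634.1 -45.8 163.7] [ 0.8 -0.1  0. ] phase 59.00000000000001 0.49 [0.49 0.42 0.32 0.25 0.21 0.18 0.18 0.21 0.24 0.29 0.36 0.45]
cap px 98 309.64285714285717 212.8673469387755
0 [325. 195.] 60 [307. 217.] 120 [307. 238.] 180 [324. 236.] 240 [340. 216.] 300 [341. 195.]
```

One click is done: the cap is now at the 60° position. I'll repeat the whole cycle in one call.

Call:
{"fn": "arm_command", "kwargs": {
  "xyz": [
    [0,0,-0.8],
    [0,0,-0.8],
    [0,0,-0.8],
    [-0.8,0,0],
    [-0.8,0,0],
    [-0.8,0,0],
    [0,0,0.8],
    [0,0,0.8],
    [0,0,0.8],
    [0,0,0],
    [0.3,0,0],
    [0.3,0,0],
    [0.3,0,0],
    [0.3,0,0],
    [0.3,0,0],
    [0.3,0,0],
    [0.3,0,0],
    [0.3,0,0],
    [0.1,0,0],
    [0,0,0]
  ],
  "twist": [
    [0,0,0],
    [0,0,0],
    [0,0,0],
    [0,0,0],
    [0,0,0],
    [0,0,0],
    [0,0,0],
    [0,0,0],
    [0,0,0],
    [0,0,0],
    [0,0,0],
    [0,0,0],
    [0,0,0],
    [0,0,0],
    [0,0,0],
    [0,0,0],
    [0,0,0],
    [0,0,0],
    [0,0,0],
    [0,0,0]
  ]
}}

```text
clock: 10.1
position: [638.3, -45.7, 164.3]
tcp_rot: [3.141, 0.042, 0.004]
wrist_force: [-0.2, -0.1, 0.1]
grip_width: 0.2
grip_force: 0.0
```

Call:
{"fn": "arm_command", "kwargs": {
  "xyz": [
    [0,0,0],
    [0,0,0],
    [0,0,0],
    [0,0,0]
  ],
  "twist": [
    [0,0,0],
    [0,0,0],
    [0,0,0],
    [0,0,0]
  ]
}}

```text
clock: 10.43
position: [636.7, -45.7, 164.0]
tcp_rot: [3.141, 0.042, 0.001]
wrist_force: [-0.4, -0.0, -0.2]
grip_width: 0.0
grip_force: 0.0
```

```bash
python3 look.py
```

```text
10.4333 [636.7 -45.7 164. ] [-0.4 -0.  -0.2] phase 59.00000000000001 0.46 [0.46 0.39 0.3  0.24 0.2  0.17 0.17 0.2  0.22 0.28 0.34 0.42]
cap px 93 308.73118279569894 231.76344086021504
0 [325. 195.] 60 [307. 217.] 120 [307. 238.] 180 [324. 236.] 240 [340. 216.] 300 [341. 195.]
```

Two clicks done. Now the third, then I'll lift clear.

Call:
{"fn": "arm_command", "kwargs": {
  "xyz": [
    [0,0,-0.8],
    [0,0,-0.8],
    [0,0,-0.8],
    [-0.8,0,0],
    [-0.8,0,0],
    [-0.9,0,0],
    [0,0,0.8],
    [0,0,0.8],
    [0,0,0.8],
    [0,0,0],
    [0.3,0,0],
    [0.3,0,0],
    [0.3,0,0],
    [0.3,0,0],
    [0.3,0,0],
    [0.3,0,0],
    [0.3,0,0],
    [0.3,0,0],
    [0.1,0,0],
    [0,0,0]
  ],
  "twist": [
    [0,0,0],
    [0,0,0],
    [0,0,0],
    [0,0,0],
    [0,0,0],
    [0,0,0],
    [0,0,0],
    [0,0,0],
    [0,0,0],
    [0,0,0],
    [0,0,0],
    [0,0,0],
    [0,0,0],
    [0,0,0],
    [0,0,0],
    [0,0,0],
    [0,0,0],
    [0,0,0],
    [0,0,0],
    [0,0,0]
  ]
}}

```text
clock: 12.15
position: [638.3, -45.7, 164.2]
tcp_rot: [3.141, 0.043, 0.004]
wrist_force: [-0.5, 0.6, -0.2]
grip_width: -0.0
grip_force: 0.0
```

Call:
{"fn": "arm_command", "kwargs": {
  "xyz": [
    [0,0,0],
    [0,0,0],
    [0,0,0],
    [0,0,0]
  ],
  "twist": [
    [0,0,0],
    [0,0,0],
    [0,0,0],
    [0,0,0]
  ]
}}

```text
clock: 12.48
position: [636.7, -45.7, 163.9]
tcp_rot: [3.141, 0.042, 0.001]
wrist_force: [-0.4, 1.0, 0.2]
grip_width: -0.1
grip_force: 0.0
```

```bash
python3 look.py
```

```text
12.4833 [636.7 -45.7 163.9] [-0.4  1.   0.2] phase 59.00000000000001 0.41 [0.41 0.37 0.28 0.22 0.19 0.16 0.16 0.18 0.2  0.25 0.31 0.38]
cap px 4 271.75 162.75
0 [325. 195.] 60 [307. 217.] 120 [307. 238.] 180 [324. 236.] 240 [340. 216.] 300 [341. 195.]
```

Call:
{"fn": "arm_command", "kwargs": {
  "xyz": [
    [0,0,-0.8],
    [0,0,-0.8],
    [0,0,-0.8],
    [-0.8,0,0],
    [-0.8,0,0],
    [-0.9,0,0],
    [0,0,0],
    [0,0,0]
  ],
  "twist": [
    [0,0,0],
    [0,0,0],
    [0,0,0],
    [0,0,0],
    [0,0,0],
    [0,0,0],
    [0,0,0],
    [0,0,0]
  ]
}}

```text
clock: 13.2
position: [573.7, -47.4, 223.9]
tcp_rot: [3.141, 0.042, 0.002]
wrist_force: [1.1, 0.3, 0.1]
grip_width: 0.1
grip_force: 0.0
```

```bash
python3 look.py pics/s5.png
```

```text
13.2 [573.7 -47.4 223.9] [1.1 0.3 0.1] phase 0.0 0.44 [0.44 0.38 0.29 0.22 0.18 0.15 0.15 0.17 0.2  0.25 0.31 0.4 ]
cap px 5 273.0 161.0
0 [325. 195.] 60 [307. 217.] 120 [307. 238.] 180 [324. 236.] 240 [340. 216.] 300 [341. 195.]
```

View pics/s5.png

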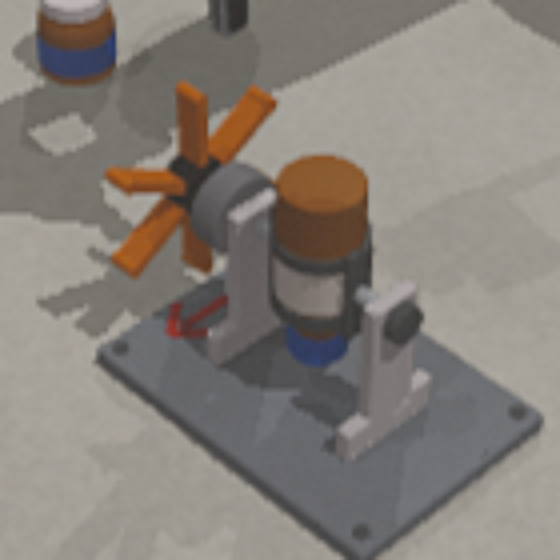

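The bottle hangs upside down: the cap is at the bottom at (317,345) in the crop, and the hand is clear at (228,15). I'll hold off for more than 3 s.

Call:
{"fn": "arm_command", "kwargs": {
  "xyz": [
    [0,0,0],
    [0,0,0],
    [0,0,0],
    [0,0,0],
    [0,0,0],
    [0,0,0],
    [0,0,0],
    [0,0,0],
    [0,0,0],
    [0,0,0],
    [0,0,0],
    [0,0,0],
    [0,0,0],
    [0,0,0],
    [0,0,0],
    [0,0,0],
    [0,0,0],
    [0,0,0],
    [0,0,0],
    [0,0,0]
  ],
  "twist": [
    [0,0,0],
    [0,0,0],
    [0,0,0],
    [0,0,0],
    [0,0,0],
    [0,0,0],
    [0,0,0],
    [0,0,0],
    [0,0,0],
    [0,0,0],
    [0,0,0],
    [0,0,0],
    [0,0,0],
    [0,0,0],
    [0,0,0],
    [0,0,0],
    [0,0,0],
    [0,0,0],
    [0,0,0],
    [0,0,0]
  ]
}}

```text
clock: 14.92
position: [574.2, -47.4, 223.6]
tcp_rot: [-3.141, -0.042, 0.0]
wrist_force: [-0.5, 0.9, -0.8]
grip_width: 0.3
grip_force: 0.0
```

Call:
{"fn": "arm_command", "kwargs": {
  "xyz": [
    [0,0,0],
    [0,0,0],
    [0,0,0],
    [0,0,0],
    [0,0,0],
    [0,0,0],
    [0,0,0],
    [0,0,0],
    [0,0,0],
    [0,0,0],
    [0,0,0],
    [0,0,0],
    [0,0,0],
    [0,0,0],
    [0,0,0],
    [0,0,0],
    [0,0,0],
    [0,0,0],
    [0,0,0],
    [0,0,0]
  ],
  "twist": [
    [0,0,0],
    [0,0,0],
    [0,0,0],
    [0,0,0],
    [0,0,0],
    [0,0,0],
    [0,0,0],
    [0,0,0],
    [0,0,0],
    [0,0,0],
    [0,0,0],
    [0,0,0],
    [0,0,0],
    [0,0,0],
    [0,0,0],
    [0,0,0],
    [0,0,0],
    [0,0,0],
    [0,0,0],
    [0,0,0]
  ]
}}

```text
clock: 16.58
position: [574.2, -47.4, 223.6]
tcp_rot: [3.141, 0.042, -0.0]
wrist_force: [0.4, 0.8, 0.4]
grip_width: 0.3
grip_force: 0.0
```

Call:
{"fn": "arm_command", "kwargs": {
  "xyz": [
    [0,0,0],
    [0,0,0],
    [0,0,0],
    [0,0,0],
    [0,0,0],
    [0,0,0],
    [0,0,0],
    [0,0,0],
    [0,0,0],
    [0,0,0]
  ],
  "twist": [
    [0,0,0],
    [0,0,0],
    [0,0,0],
    [0,0,0],
    [0,0,0],
    [0,0,0],
    [0,0,0],
    [0,0,0],
    [0,0,0],
    [0,0,0]
  ]
}}

```text
clock: 17.42
position: [574.2, -47.4, 223.6]
tcp_rot: [-3.141, -0.042, -0.0]
wrist_force: [0.4, -0.3, 0.4]
grip_width: -0.1
grip_force: 0.0
```

Call:
{"fn": "arm_command", "kwargs": {
  "xyz": [
    [0,0,0.8],
    [0,0,0.8],
    [0,0,0.8],
    [0,0,0],
    [0.3,0,0],
    [0.3,0,0],
    [0.3,0,0],
    [0.3,0,0],
    [0.3,0,0],
    [0.3,0,0],
    [0.3,0,0],
    [0.3,0,0],
    [0.1,0,0],
    [0,0,0],
    [0,0,0],
    [0,0,0],
    [0,0,0],
    [0,0,0]
  ],
  "twist": [
    [0,0,0],
    [0,0,0],
    [0,0,0],
    [0,0,0],
    [0,0,0],
    [0,0,0],
    [0,0,0],
    [0,0,0],
    [0,0,0],
    [0,0,0],
    [0,0,0],
    [0,0,0],
    [0,0,0],
    [0,0,0],
    [0,0,0],
    [0,0,0],
    [0,0,0],
    [0,0,0]
  ]
}}

```text
clock: 18.92
position: [636.6, -45.7, 163.9]
tcp_rot: [3.141, 0.042, 0.001]
wrist_force: [-0.2, 0.3, -0.1]
grip_width: 0.1
grip_force: 0.0
```

```bash
python3 look.py
```

```text
18.9167 [636.6 -45.7 163.9] [-0.2  0.3 -0.1] phase 59.00000000000001 0.38 [0.38 0.34 0.27 0.22 0.19 0.16 0.16 0.17 0.19 0.23 0.28 0.34]
cap px 31 340.7096774193548 211.32258064516128
0 [325. 195.] 60 [307. 217.] 120 [307. 238.] 180 [324. 236.] 240 [340. 216.] 300 [341. 195.]
```

Click four is done, with the cap at 240°. Now the fifth.

Call:
{"fn": "arm_command", "kwargs": {
  "xyz": [
    [0,0,-0.8],
    [0,0,-0.8],
    [0,0,-0.8],
    [-0.8,0,0],
    [-0.8,0,0],
    [-0.9,0,0],
    [0,0,0.8],
    [0,0,0.8],
    [0,0,0.8],
    [0,0,0],
    [0.3,0,0],
    [0.3,0,0],
    [0.3,0,0],
    [0.3,0,0],
    [0.3,0,0],
    [0.3,0,0],
    [0.3,0,0],
    [0.3,0,0],
    [0.1,0,0],
    [0,0,0]
  ],
  "twist": [
    [0,0,0],
    [0,0,0],
    [0,0,0],
    [0,0,0],
    [0,0,0],
    [0,0,0],
    [0,0,0],
    [0,0,0],
    [0,0,0],
    [0,0,0],
    [0,0,0],
    [0,0,0],
    [0,0,0],
    [0,0,0],
    [0,0,0],
    [0,0,0],
    [0,0,0],
    [0,0,0],
    [0,0,0],
    [0,0,0]
  ]
}}

```text
clock: 20.63
position: [638.3, -45.7, 164.2]
tcp_rot: [3.141, 0.042, 0.004]
wrist_force: [-0.4, -0.2, -0.3]
grip_width: 0.1
grip_force: 0.0
```

Call:
{"fn": "arm_command", "kwargs": {
  "xyz": [
    [0,0,0],
    [0,0,0],
    [0,0,0],
    [0,0,0]
  ],
  "twist": [
    [0,0,0],
    [0,0,0],
    [0,0,0],
    [0,0,0]
  ]
}}

```text
clock: 20.97
position: [636.6, -45.7, 163.9]
tcp_rot: [3.141, 0.042, 0.001]
wrist_force: [0.6, 0.7, -1.0]
grip_width: -0.3
grip_force: 0.0
```

```bash
python3 look.py
```

```text
20.9667 [636.6 -45.7 163.9] [ 0.6  0.7 -1. ] phase 59.00000000000001 0.43 [0.43 0.39 0.3  0.23 0.2  0.16 0.17 0.19 0.21 0.26 0.32 0.39]
cap px 82 338.0731707317073 196.3658536585366
0 [325. 195.] 60 [307. 217.] 120 [307. 238.] 180 [324. 236.] 240 [340. 216.] 300 [341. 195.]
```

Click five is done, with the cap at 300°. One more, then I'll lift off.

Call:
{"fn": "arm_command", "kwargs": {
  "xyz": [
    [0,0,-0.8],
    [0,0,-0.8],
    [0,0,-0.8],
    [-0.8,0,0],
    [-0.8,0,0],
    [-0.9,0,0],
    [0,0,0.8],
    [0,0,0.8],
    [0,0,0.8],
    [0,0,0],
    [0.3,0,0],
    [0.3,0,0],
    [0.3,0,0],
    [0.3,0,0],
    [0.3,0,0],
    [0.3,0,0],
    [0.3,0,0],
    [0.3,0,0],
    [0.1,0,0],
    [0,0,0]
  ],
  "twist": [
    [0,0,0],
    [0,0,0],
    [0,0,0],
    [0,0,0],
    [0,0,0],
    [0,0,0],
    [0,0,0],
    [0,0,0],
    [0,0,0],
    [0,0,0],
    [0,0,0],
    [0,0,0],
    [0,0,0],
    [0,0,0],
    [0,0,0],
    [0,0,0],
    [0,0,0],
    [0,0,0],
    [0,0,0],
    [0,0,0]
  ]
}}

```text
clock: 22.68
position: [638.3, -45.7, 164.2]
tcp_rot: [3.141, 0.042, 0.004]
wrist_force: [-0.3, 0.9, 0.2]
grip_width: -0.0
grip_force: 0.0
```

Call:
{"fn": "arm_command", "kwargs": {
  "xyz": [
    [0,0,0],
    [0,0,0],
    [0,0,0],
    [0,0,0],
    [0,0,-0.8],
    [0,0,-0.8],
    [0,0,-0.8],
    [0,0,-0.8],
    [-0.8,0,0],
    [-0.8,0,0],
    [-0.9,0,0],
    [-0.8,0,0],
    [0,0,0],
    [0,0,0],
    [0,0,0]
  ],
  "twist": [
    [0,0,0],
    [0,0,0],
    [0,0,0],
    [0,0,0],
    [0,0,0],
    [0,0,0],
    [0,0,0],
    [0,0,0],
    [0,0,0],
    [0,0,0],
    [0,0,0],
    [0,0,0],
    [0,0,0],
    [0,0,0],
    [0,0,0]
  ]
}}

```text
clock: 23.93
position: [554.7, -48.0, 243.9]
tcp_rot: [3.141, 0.042, 0.002]
wrist_force: [-0.6, 0.2, 0.3]
grip_width: -0.1
grip_force: 0.0
```

```bash
python3 look.py pics/s6.png
```

```text
23.9333 [554.7 -48.  243.9] [-0.6  0.2  0.3] phase 0.0 0.5 [0.5  0.43 0.32 0.24 0.2  0.17 0.17 0.19 0.22 0.28 0.36 0.46]
cap px 126 325.41269841269843 195.8968253968254
0 [325. 195.] 60 [307. 217.] 120 [307. 238.] 180 [324. 236.] 240 [340. 216.] 300 [341. 195.]
```

View pics/s6.png

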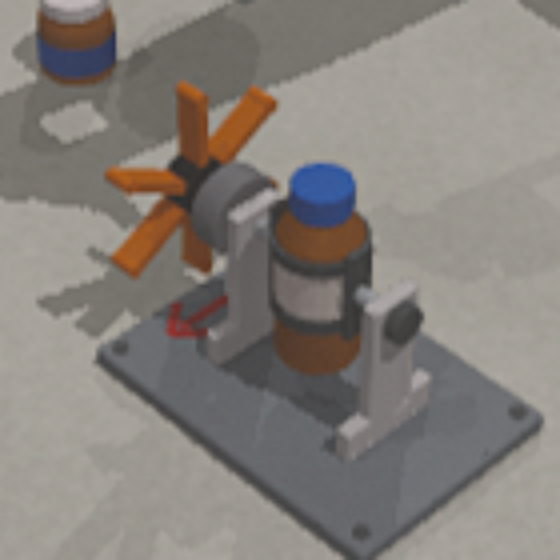

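The bottle is upright again, with the cap at (322,195) in the crop. The arm is clear of the tumbler, and the jar hasn't moved.

```bash
python3 -c "
from rig import robot
print(robot.job_done())"
```

```text
the job is handed in; nothing more can be done
None
```

The job is handed in: three clicks to upside down, over 3 s hands-off, three more clicks back to upright, and the arm left clear; an early push slipped over a paddle tip, but the wheel sprang back with no click made.

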